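Hang the supply basket on the spring-balanced swing arm

ROBOT

A 6-joint arm with a two-finger parallel gripper is mounted at the origin on the work surface. World frame = base frame: x ahead of the robot, y to its left, z up, the work surface at z = 0. Lengths are in m, angles in rad, forces in N, time in s.
With the tool pointing down it reaches from about 0.325 to 0.85 m from the base axis. Payload 4.4 kg.
Tool frame: the origin (TCP) lies midway between the tips of the shut fingers; the grasp point (between the pads) lies 19 mm behind it; y points along the fingers, z is the direction in which the jaws open and shut, and the axes are right-handed (so a half turn about y gives the same grasp; the last joint's range is limited). The gripper opens to 94 mm and grips with 3 to 60 N. Pads are 16 mm wide; open, the fingers measure 119 mm over their backs; the gripper's body (75 mm by 177 mm) begins 78 mm behind the grasp point.
Start: joints at [-1.288, 0.207, 1.542, -0, 1.393, -0.15], TCP at [0.241, -0.522, 0.205] pointing down, gripper open.
Joint ranges: [-2.73, 2.73], [-0.86, 2.22], [0.23, 2.46], [-1.11, 4.25], [0.08, 2.63], [-2.82, 2.82]. Speed limits (rad/s): [2.79, 2.79, 3.14, 3.14, 3.14, 3.14].

INTERFACE

Orientations are given as [roll, pitch, yaw] about the fixed x, y, z axes, in that order (R = Rz(yaw) Ry(pitch) Rx(roll)).
In Python, from cell import manip gives the robot as it stands.
- The arm moves only by the tool arm_command, never from a script. Its argument "plan" is a list of rows, each a list of 5 numbers: the opening, from -1 (shut) to 1 (fully open), then the shift along the tool's x, y, z in units of 30 mm (1.0 is 30 mm), then the turn about the tool's y in units of 5 degrees (1.0 is 5 degrees). A call has exactly 8 rows; each row shifts and turns the pose as measured when the row begins, along the tool's axes as they then stand; what a row does not reach is not made up. A row lasts 1/10 s, in which the tool goes at most 50 mm and 8.59 degrees, less where a joint would pass 70% of its speed; a pose out of reach is approached as far as the arm can. A call is refused whole if a number of a shift passes 1 or a number of a turn 1, either way. A call with a gripper value outside its range is refused whole. The fingers move at their own pace and stop on an object; the grip force is fixed at half the most. Time passes only in rows, so rows that do not move let the fingers close, or fill a call up. It gives the time, the measured TCP pose, the force and the opening at its end, in the units of the state.
- manip.get_state(): the state, without advancing time (a new reading comes with each control period).
- manip.read_camera(name): name is "scene" or "top" or "wrist"; returns the picture (384x512x3 uint8, red, green, blue); there is no depth.
- manip.camera_model(name): a dict with "fx", "fy", "cx", "cy" (pixels), "T" (4x4, takes a point from camera to world coordinates); the wrist camera has in their place "hand_eye" (4x4, takes a point from camera to tool coordinates, whose origin is the TCP and whose axes are the tool frame's). Camera axes: x right, y down, z forward; pixel columns grow to the right and rows downward; lengths in m; the calibration is good to about 2 mm. A picture is of the moment at which its call begins: read the wrist's pose just before it. camera_model takes no time and is no camera call.
- manip.close_job(): hands the job in, once; it reports no verdict.
The state is a dict: "time": time; "joints": joint angles; "dq": joint speeds; "tau": joint torques, N m; "tcp_pos": TCP position; "ee_rot": TCP orientation; "wrist_force": force on the tool from outside, world axes, zero at the start; "ft_torque": the same for the moment, N m; "grip_width": finger opening in m.
Only numpy, scipy, OpenCV 4.12 (cv2) and the standard library are available. Lean on these libraries where they do the work, as an engineer would, in place of code of your own. Each camera call takes 0.05 s, during which the arm holds its last target.

TASK

Clear the cutting mat: lift the supply basket by its handle, keeping it upright, and hang the handle fully home in both prongs of the spring-balanced swing arm. Lower it gently with the arm, never leaning on it, and let go only when the arm has sunk to where it carries the whole weight by itself, so that nothing drops or springs back. Leave the basket hanging still and level, and do not disturb the parcel, the tape roll or the brush cup.

Things in the scene. Friction and masses are not known exactly. Their poses are not given: they have to be found in the camera images.
- basket: Grey plastic basket, 110 (x) by 136 (y) by 55 mm high, packed with tape rolls, markers and a box (fixed in it, none above 64 mm), under a rigid steel arched handle. Origin: centre of the underside, z up. Weighs 0.31 to 0.81 kg, different every time. It stands on the bench, on the green cutting mat, and may have changed places with the parcel.
- basket_bar (a point): Centre of the handle's level top bar, 130 mm above the basket's underside; axes as the basket's. Round 10 mm rod along y, straight for 56 mm either side. Its middle 34 mm carries a black grip, 12 mm wide (x), 14 mm high; the prongs take the bare rod on both sides of the grip, so the hand can stay on the grip. The basket hangs level from this bar; both ways round are alike.
- yoke_seat (a point): Midway between the two prongs of the red yoke at the end of the swing arm: the centre of the handle bar lies here when fully home. x: level, away from the pole, the way the prongs point; y: across, from prong to prong; z up. The prongs go in under the arch of the handle from its side, over the basket's contents, so the basket comes from in front of the tips; then the bar goes down into the prongs.
- yoke_tip (a point): Midway between the upturned tips of the prongs, 18 mm in front of the seat and 7.5 mm above it; axes as yoke_seat's. The tips' tops are 18 mm above the seat. The prongs are 8 mm rods at y = +-34 mm, open between: level from a cross bar 80 mm behind the seat (rod centre 7.5 mm above it), then dipping at 50 degrees into a V (rod centre 14 mm below the seat) and up to the tip. Nothing else is higher.
- yoke: The yoke with its grey head, origin at its upper pin, 80 mm behind and 20 mm below the seat; axes as yoke_seat's. It hangs on a boom of parallel steel tubes, 280 mm from pin to pin, and always stays level. Unloaded the boom rises at 0.32 rad from the pole to the yoke. As it sinks, the yoke goes along an arc of 280 mm radius: down and outwards from the pole, past level down and back.
- yoke_pin (a point): The yoke's lower pin, 50 mm below the upper; axes as yoke_seat's. The boom's spring gives about 65 N per m of sinking (18 N per rad of the boom, stop at 0.62 rad); the basket sinks it by 0.16 to 0.45 rad. Little damping or friction: let go out of balance, it drops or springs up. The arm also swivels about its pole, 391 mm behind the seat: 0.3 N sideways at the seat turns it; it may end anywhere.
- parcel: Bystander: black wrapped block with a yellow band, 75 by 105 by 85 mm high, 0.6 kg, loose. Origin: centre of its underside.
- tape: Bystander: yellow roll of tape lying flat, 90 mm across, 25 mm high, loose. Origin: centre of its underside.
- brush_cup: Bystander: pale cup, 68 mm across, 85 mm high, with brushes up to 145 mm, loose. Origin: centre of its underside.

How it is judged:
On the way, in this order (a step that is already met when the one before it is completed fails the run):
1. the basket is lifted clear of the bench (height (world z) of basket above 0.03 m and contact force between the fingers and basket above 0.5 N), for 0.2 s.
2. still held, its handle bar lies in the prongs and the arm begins to sink under it (contact force between basket and yoke above 1 N and distance of yoke_seat from where it was at the start of the episode above 0.015 m and contact force between the fingers and basket above 0.5 N), for 0.2 s.
At the end, for the whole second after the job is handed in: The basket hangs free: handle bar within 6 mm of home in both prongs (18 mm across), square within 0.12 rad; level within 0.15 rad, 12 mm or more off the bench, let go, under 0.03 m/s; yoke under 0.02 m/s; parcel, tape roll and brush cup within 15 mm of their places (x of basket_bar in the frame of yoke_seat between -0.006 and 0.006 m and z of basket_bar in the frame of yoke_seat between -0.006 and 0.006 m and y of basket_bar in the frame of yoke_seat between -0.018 and 0.018 m and angle between the y axis of basket_bar and the y axis of yoke_seat, either way round below 0.12 rad and angle between basket's own z axis and vertical below 0.15 rad and height (world z) of basket above 0.012 m and linear speed of basket below 0.03 m/s and contact force between the fingers and basket below 0.05 N and linear speed of yoke below 0.02 m/s and distance of each of parcel, tape, brush_cup from where it was at the start of the episode below 0.015 m); the robot touches nothing.
It fails at once if the arm drops, springs up or swings (yoke faster than 0.08 m/s) with the basket hanging on it and no longer held (contact force between the fingers and basket below 0.05 N and contact force between basket and yoke above 0.5 N and linear speed of yoke above 0.08 m/s).
It fails at once if the arm is leaned on: the basket pressed on the yoke with more than 20 N (over twice its heaviest weight) (contact force between basket and yoke above 20 N).
It fails at once if the basket is tipped by more than 0.5 rad (angle between basket's own z axis and vertical above 0.5 rad).
It fails at once if the parcel, the tape roll or the brush cup is moved by more than 15 mm or tipped (distance of any of parcel, tape, brush_cup from where it was at the start of the episode above 0.015 m or angle between any of parcel, tape, brush_cup's own z axis and vertical above 0.3 rad).
It also fails if it takes over 64 s, if anything falls off the work surface, if the arm or the gripper's body presses on something with over 40 N, if the wrist force passes 120 N, or if a joint passes its speed limit or range.

## Working session

There is one attempt and no reset: what is moved stays moved. The work goes in short steps, Python scripts to look and compute and a tool call to move; the robot and the scene stay as the last step left them, time stands still between calls to the robot, and variables do not carry over. Pictures are saved under pics/ and viewed, and the job is handed in when it is done.

Besides the shell and the picture viewer there is one more tool, called in YAML: its name, and indented under it one key for each argument. arm_command: Moves the arm, as the interface text tells. Its arguments: {"type":"object","properties":{"plan":{"type":"array","items":{"type":"array","items":{"type":"number"}}}},"required":["plan"]}

```bash
mkdir -p pics; python3 - <<'E'
from cell import manip
import cv2
print(manip.get_state())
for n in ["scene","top","wrist"]:
    im=manip.read_camera(n); cv2.imwrite(f"pics/a_{n}.png",im[:,:,::-1]); print(n,manip.camera_model(n))
E
```

```text
{'time': 0.0, 'joints': array([-1.28850299e+00,  2.07433566e-01,  1.54292353e+00,  5.13404447e-06,
        1.39346144e+00, -1.50492498e-01]), 'dq': array([ 0.00123353, -0.00014758, -0.00043421, -0.00077873,  0.00220956,
        0.00031141]), 'tau': array([ 1.61736778e-03, -3.70866930e+01, -2.81416208e+01,  7.01164571e-02,
        3.60568380e-02, -1.79669369e-04]), 'tcp_pos': array([ 0.24092979, -0.5212249 ,  0.20429752]), 'ee_rot': array([-1.57299629e+00,  3.38709831e-04, -2.70880810e+00]), 'wrist_force': array([-0.24768452,  0.21948159,  0.24414589]), 'ft_torque': array([-0.03402858, -0.01754407,  0.01704112]), 'grip_width': 0.09397541576074614}
scene {'fx': 457.2753321622451, 'fy': 457.2753321622451, 'cx': 245.4892707247294, 'cy': 192.39924901195184, 'T': array([[ 0.25740603,  0.61990458, -0.74125599,  1.58921798],
       [ 0.96628715, -0.1606888 ,  0.20116723, -0.18195328],
       [ 0.00559295, -0.7680478 , -0.6403681 ,  1.05646168],
       [ 0.        ,  0.        ,  0.        ,  1.        ]])}
top {'fx': 400.43576595782963, 'fy': 400.43576595782963, 'cx': 252.65093091703048, 'cy': 190.8660182234134, 'T': array([[-0.0140022 , -0.98487167,  0.17271867,  0.44476761],
       [-0.99948736,  0.0187598 ,  0.02594375,  0.08966502],
       [-0.02879143, -0.17226685, -0.98462947,  1.1780877 ],
       [ 0.        ,  0.        ,  0.        ,  1.        ]])}
wrist {'fx': 312.58213232610865, 'fy': 312.58213232610865, 'cx': 255.44994211535723, 'cy': 185.8091861971066, 'hand_eye': array([[ 6.26282465e-05,  9.58764475e-01,  2.84201825e-01,
        -8.19075072e-02],
       [ 3.94136761e-04, -2.84201827e-01,  9.58764395e-01,
        -1.78699465e-01],
       [ 9.99999920e-01,  5.19686541e-05, -3.95683387e-04,
         2.78351443e-04],
       [ 0.00000000e+00,  0.00000000e+00,  0.00000000e+00,
         1.00000000e+00]])}
```

View pics/a_scene.png

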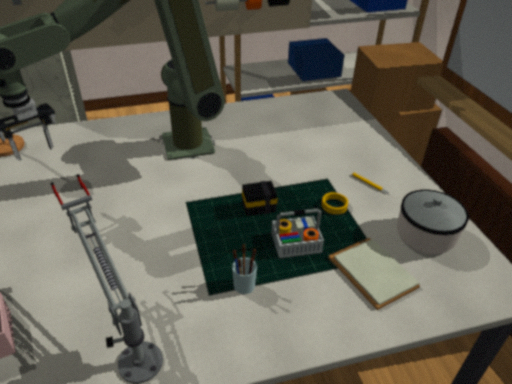

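View pics/a_top.png

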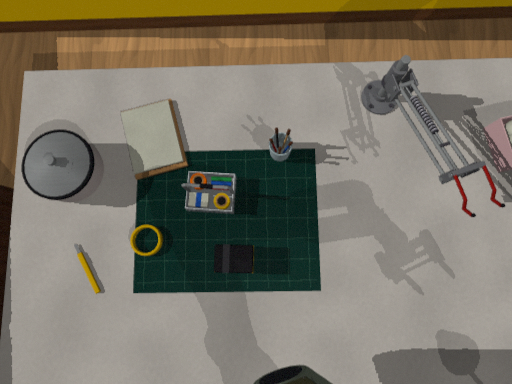

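View pics/a_wrist.png

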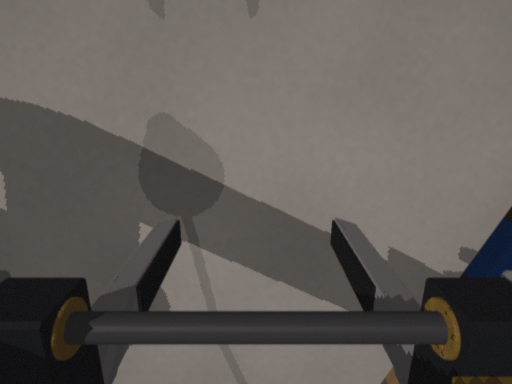

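```bash
python3 - <<'E'
import cv2
t=cv2.imread("pics/a_top.png"); s=cv2.imread("pics/a_scene.png")
def z(im,x0,y0,w,h,f,n): cv2.imwrite(n,cv2.resize(im[y0:y0+h,x0:x0+w],None,fx=f,fy=f,interpolation=cv2.INTER_CUBIC))
z(t,170,150,90,70,8,"pics/b1.png"); z(t,370,50,142,180,3.3,"pics/b2.png"); z(s,255,190,90,70,8,"pics/b3.png"); z(s,40,165,100,100,6,"pics/b4.png")
E
```

```text
(no output)
```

View pics/b1.png

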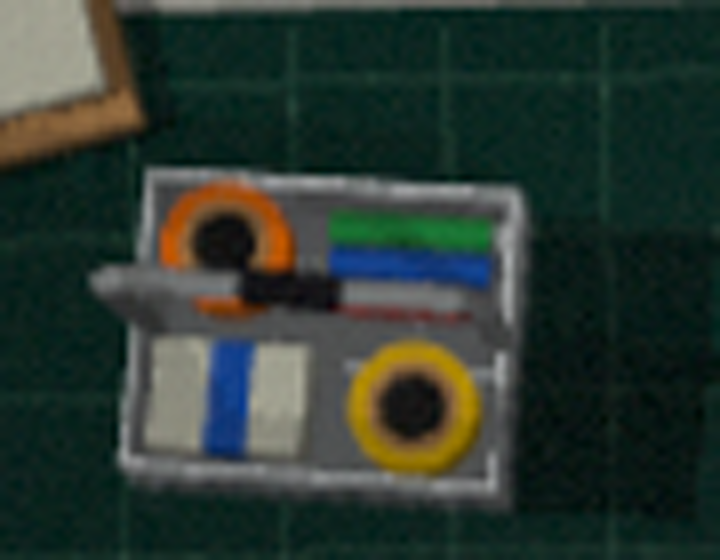

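View pics/b2.png

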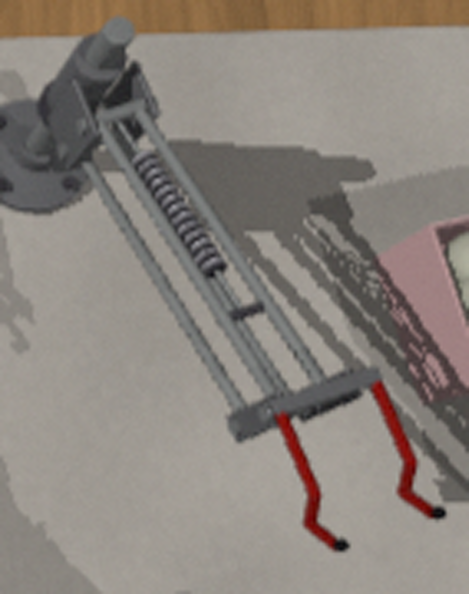

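View pics/b3.png

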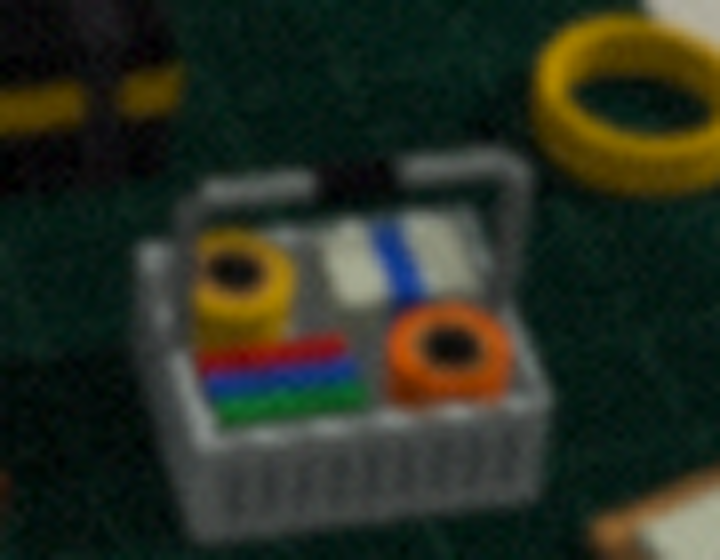

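View pics/b4.png

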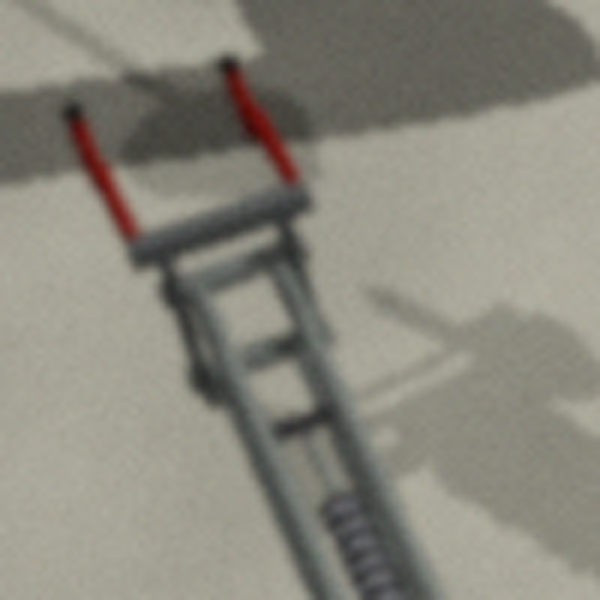

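```bash
cat > h.py <<'E'
import numpy as np
from cell import manip
def ray(n,uv):
    m=manip.camera_model(n);T=m["T"]
    d=np.array([(uv[0]-m["cx"])/m["fx"],(uv[1]-m["cy"])/m["fy"],1.]);d=T[:3,:3]@d
    return T[:3,3],d/np.linalg.norm(d)
def tri(a,b):
    (p,d),(q,e)=ray("top",a),ray("scene",b)
    s=np.linalg.lstsq(np.stack([d,-e],1),q-p,rcond=None)[0]
    A,B=p+s[0]*d,q+s[1]*e
    return (A+B)/2,np.linalg.norm(A-B)
def atz(n,uv,z):
    p,d=ray(n,uv); return p+d*(z-p[2])/d[2]
def proj(n,P):
    m=manip.camera_model(n);T=np.linalg.inv(m["T"]);c=T[:3,:3]@P+T[:3,3]
    return np.array([m["cx"]+m["fx"]*c[0]/c[2],m["cy"]+m["fy"]*c[1]/c[2]])
E
python3 - <<'E'
from h import *
np.set_printoptions(precision=4,suppress=True)
c8=lambda x,y:np.array([170+(x+.5)/8-.5,150+(y+.5)/8-.5]); s8=lambda x,y:np.array([255+(x+.5)/8-.5,190+(y+.5)/8-.5])
t3=lambda x,y:np.array([370+(x+.5)/3.3-.5,50+(y+.5)/3.3-.5]); s6=lambda x,y:np.array([40+(x+.5)/6-.5,165+(y+.5)/6-.5])
g,e=tri(c8(291,292),s8(357,180));print("grip",g,e)
l,e=tri(c8(110,282),s8(510,165));print("barL",l,e)
r,e=tri(c8(472,302),s8(205,190));print("barR",r,e)
A,e=tri(t3(341,546),s6(228,64));print("tipA",A,e)
B,e=tri(t3(438,513),s6(72,112));print("tipB",B,e,np.linalg.norm(A-B))
v=B-A; print("mid",(A+B)/2,"yaw x-axis", np.arctan2(v[0],-v[1]), v)
# root
a,e=tri(t3(284,412),s6(295,190));print("rootA",a,e)
b,e=tri(t3(374,385),s6(135,238));print("rootB",b,e)
# grip via z
print(atz("top",c8(291,292),.135),atz("scene",s8(357,180),.13))
for uv in [(150,170),(522,190),(512,490),(125,465)]: print("rim",atz("top",c8(*uv),.055))
# obstacles on floor
for n,uv,z in [("cup",(281,155),0.0),("tape",(147,240),.0125),("parcel",(234,258),.085)]: print(n,atz("top",uv,z))
E
```

```text
grip [0.6445 0.2426 0.1278] 0.0005172876428609375
barL [0.6493 0.3033 0.126 ] 0.0007214383528697249
barR [0.6395 0.1825 0.1319] 0.0026887755943947904
tipA [ 0.5359 -0.3628  0.3039] 0.00047561291660660446
tipB [ 0.5563 -0.4274  0.3051] 0.001064178507860326 0.06777818895551305
mid [ 0.5461 -0.3951  0.3045] yaw x-axis 0.3065368096446687 [ 0.0204 -0.0646  0.0012]
rootA [ 0.6271 -0.336   0.2996] 0.0014927610484086636
rootB [ 0.6441 -0.3987  0.3002] 0.001532670666250392
[0.6431 0.2413 0.135 ] [0.6467 0.2418 0.13  ]
rim [0.7041 0.3042 0.055 ]
rim [0.694  0.1698 0.055 ]
rim [0.5855 0.174  0.055 ]
rim [0.5969 0.3117 0.055 ]
cup [0.7601 0.0333 0.    ]
tape [0.5097 0.4306 0.0125]
parcel [0.4537 0.1714 0.085 ]
```

```bash
cat >> h.py <<'E'
def yawof(e): return e[2]
def wrap(a): return (a+np.pi)%(2*np.pi)-np.pi
def plan(tgt,yaw,v=.030,w=5.,nmax=64,g=1):
    """rows in tool axes from measured pose to target"""
    s=manip.get_state();p=s["tcp_pos"].copy();y=s["ee_rot"][2];rows=[]
    tgt=np.array(tgt)
    for i in range(nmax):
        d=tgt-p;dy=wrap(yaw-y)
        if np.linalg.norm(d)<4e-4 and abs(dy)<.004: break
        L=np.linalg.norm(d); st=d*min(1,v/max(L,1e-9))
        t=np.clip(-np.degrees(dy),-w,w)
        c,sn=np.cos(y),np.sin(y)
        x=np.array([c,sn,0]);yy=np.array([0,0,-1.]);z=np.array([-sn,c,0])
        r=np.array([st@x,st@yy,st@z])/.03
        r=np.clip(np.round(r,2),-1,1); t=round(t/5,2)
        p=p+.03*(r[0]*x+r[1]*yy+r[2]*z);y-=np.radians(5*t)
        rows.append([g,*[float(q) for q in r],float(t)])
    print(len(rows),"rows; from",s["tcp_pos"].round(4),round(s["ee_rot"][2],4),"t",round(s["time"],2),"end",p.round(4),round(y,4))
    for k in range(0,len(rows),8): print("[%s]"%",".join(str(r).replace(" ","") for r in rows[k:k+8]))
E
python3 -c "
from h import *
plan([.645,.2415,.205],-1.65,.028)"
```

```text
31 rows; from [ 0.241  -0.5214  0.2046] -2.7088 t 0.15 end [0.645  0.2414 0.2049] -1.6503
[[1,-0.74,-0.0,-0.57,-1.0],[1,-0.79,-0.0,-0.5,-1.0],[1,-0.83,-0.0,-0.43,-1.0],[1,-0.86,-0.0,-0.35,-1.0],[1,-0.89,-0.0,-0.28,-1.0],[1,-0.91,-0.0,-0.2,-1.0],[1,-0.93,-0.0,-0.12,-1.0],[1,-0.93,-0.0,-0.04,-1.0]]
[[1,-0.93,-0.0,0.04,-1.0],[1,-0.92,-0.0,0.13,-1.0],[1,-0.91,-0.0,0.21,-1.0],[1,-0.89,-0.0,0.28,-1.0],[1,-0.86,-0.0,0.36,-0.13],[1,-0.86,-0.0,0.37,-0.0],[1,-0.86,-0.0,0.37,-0.0],[1,-0.86,-0.0,0.37,-0.0]]
[[1,-0.86,-0.0,0.37,-0.0],[1,-0.86,-0.0,0.37,-0.0],[1,-0.86,-0.0,0.37,-0.0],[1,-0.86,-0.0,0.37,-0.0],[1,-0.86,-0.0,0.37,-0.0],[1,-0.86,-0.0,0.37,-0.0],[1,-0.86,-0.0,0.37,-0.0],[1,-0.86,-0.0,0.37,-0.0]]
[[1,-0.86,-0.0,0.37,-0.0],[1,-0.86,-0.0,0.37,-0.0],[1,-0.85,-0.0,0.37,-0.0],[1,-0.85,-0.0,0.38,-0.0],[1,-0.86,-0.01,0.37,-0.0],[1,-0.85,-0.0,0.38,-0.0],[1,-0.69,-0.0,0.3,-0.0]]
```

arm_command:
  plan:
    - [1,-0.74,0,-0.57,-1]
    - [1,-0.79,0,-0.5,-1]
    - [1,-0.83,0,-0.43,-1]
    - [1,-0.86,0,-0.35,-1]
    - [1,-0.89,0,-0.28,-1]
    - [1,-0.91,0,-0.2,-1]
    - [1,-0.93,0,-0.12,-1]
    - [1,-0.93,0,-0.04,-1]

```text
time: 0.95
tcp_pos: [0.3439, -0.3163, 0.2014]
ee_rot: [-1.576, 0.004, -1.99]
wrist_force: [0.7, -0.0, -0.2]
grip_width: 0.0943
```

```bash
python3 -c "
from h import *
plan([.645,.2415,.205],-1.65,.028)"
```

```text
23 rows; from [ 0.3439 -0.3163  0.2014] -1.9898 t 0.95 end [0.6451 0.2414 0.205 ] -1.6503
[[1,-0.93,-0.01,0.07,-1.0],[1,-0.92,-0.01,0.15,-1.0],[1,-0.9,-0.0,0.23,-1.0],[1,-0.88,-0.01,0.31,-0.89],[1,-0.85,-0.0,0.38,-0.0],[1,-0.85,-0.01,0.38,-0.0],[1,-0.85,-0.0,0.38,-0.0],[1,-0.85,-0.01,0.38,-0.0]]
[[1,-0.85,-0.0,0.38,-0.0],[1,-0.85,-0.01,0.38,-0.0],[1,-0.85,-0.0,0.37,-0.0],[1,-0.85,-0.01,0.38,-0.0],[1,-0.85,-0.0,0.37,-0.0],[1,-0.85,-0.01,0.37,-0.0],[1,-0.85,-0.0,0.37,-0.0],[1,-0.85,-0.01,0.38,-0.0]]
[[1,-0.85,-0.0,0.37,-0.0],[1,-0.85,-0.01,0.37,-0.0],[1,-0.85,-0.0,0.38,-0.0],[1,-0.86,-0.01,0.37,-0.0],[1,-0.85,-0.0,0.38,-0.0],[1,-0.86,-0.01,0.37,-0.0],[1,-0.6,0.0,0.27,-0.0]]
```

Tracking is good, so I'll carry on.

arm_command:
  plan:
    - [1,-0.93,-0.03,0.07,-1]
    - [1,-0.92,-0.03,0.15,-1]
    - [1,-0.9,-0.03,0.23,-1]
    - [1,-0.88,-0.03,0.31,-0.9]
    - [1,-0.85,-0.03,0.38,0]
    - [1,-0.85,-0.03,0.38,0]
    - [1,-0.85,-0.03,0.38,0]
    - [1,-0.85,-0.03,0.38,0]

```text
time: 1.75
tcp_pos: [0.4498, -0.1084, 0.2077]
ee_rot: [-1.577, 0.008, -1.634]
wrist_force: [0.7, -0.0, -0.2]
grip_width: 0.0938
```

arm_command:
  plan:
    - [1,-0.85,-0.03,0.38,0]
    - [1,-0.85,-0.03,0.38,0]
    - [1,-0.85,-0.03,0.38,0]
    - [1,-0.85,-0.03,0.38,0]
    - [1,-0.85,-0.03,0.38,0]
    - [1,-0.85,-0.03,0.38,0]
    - [1,-0.85,-0.03,0.38,0]
    - [1,-0.85,-0.03,0.38,0]

```text
time: 2.55
tcp_pos: [0.5547, 0.0991, 0.2135]
ee_rot: [-1.582, 0.008, -1.633]
wrist_force: [0.2, 0.2, -0.3]
grip_width: 0.094
```

```bash
python3 -c "
from h import *
plan([.645,.2415,.205],-1.65,.028)"
```

```text
7 rows; from [0.5547 0.0991 0.2135] -1.6331 t 2.55 end [0.645  0.2414 0.2051] -1.6496
[[1,-0.82,0.05,0.45,0.19],[1,-0.82,0.05,0.44,0.0],[1,-0.82,0.05,0.43,0.0],[1,-0.82,0.04,0.43,0.0],[1,-0.82,0.05,0.44,0.0],[1,-0.83,0.04,0.43,0.0],[1,-0.03,0.0,0.02,0.0]]
```

arm_command:
  plan:
    - [1,-0.82,0,0.45,0.19]
    - [1,-0.82,0,0.44,0]
    - [1,-0.82,0,0.43,0]
    - [1,-0.82,0,0.43,0]
    - [1,-0.82,0,0.44,0]
    - [1,-0.8,0,0.42,0]
    - [1,0,0,0,0]
    - [1,0,0,0,0]

```text
time: 3.35
tcp_pos: [0.6451, 0.249, 0.2081]
ee_rot: [-1.589, 0.006, -1.646]
wrist_force: [0.3, -0.6, 0.8]
grip_width: 0.094
```

```bash
python3 -c "
from h import *
import cv2
s=manip.get_state();print(s['tcp_pos'],s['ee_rot'])
cv2.imwrite('pics/c_w.png',manip.read_camera('wrist')[:,:,::-1])"
```

```text
[0.64508802 0.24904208 0.2080572 ] [-1.58939533  0.00570192 -1.64563615]
```

View pics/c_w.png

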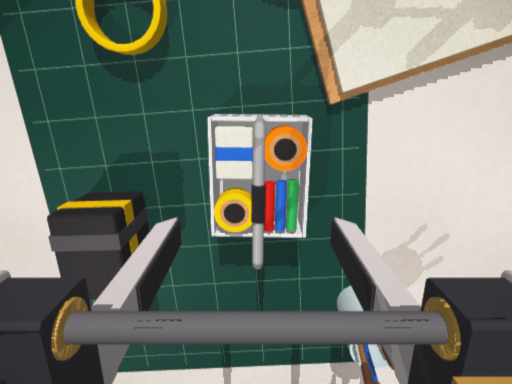

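```bash
cat >> h.py <<'E'
from scipy.spatial.transform import Rotation as Ro
def wrayz(uv,z,s):
    m=manip.camera_model("wrist");H=m["hand_eye"]
    W=np.eye(4);W[:3,:3]=Ro.from_euler("xyz",s["ee_rot"]).as_matrix();W[:3,3]=s["tcp_pos"]
    T=W@H;d=T[:3,:3]@np.array([(uv[0]-m["cx"])/m["fx"],(uv[1]-m["cy"])/m["fy"],1.]);p=T[:3,3]
    return p+d*(z-p[2])/d[2]
E
python3 -c "
from h import *
s=manip.get_state()
for uv,z in [((258.5,206),.137),((259.5,122),.13),((257.5,263),.13),((209,116),.055),((311,118),.055),((307,238),.055),((213,235),.055)]: print(uv,wrayz(uv,z,s).round(4))
plan([.645,.2415,.160],-1.65,.01)
"
```

```text
(258.5, 206) [0.6445 0.2399 0.137 ]
(259.5, 122) [0.6503 0.3092 0.13  ]
(257.5, 263) [0.6393 0.1819 0.13  ]
(209, 116) [0.5972 0.3133 0.055 ]
(311, 118) [0.7029 0.3034 0.055 ]
(307, 238) [0.6947 0.1675 0.055 ]
(213, 235) [0.5862 0.1785 0.055 ]
5 rows; from [0.6449 0.249  0.208 ] -1.6459 t 3.4 end [0.6449 0.2415 0.16  ] -1.6503
[[1,0.05,0.33,0.0,0.05],[1,0.05,0.33,0.01,-0.0],[1,0.05,0.33,0.0,-0.0],[1,0.05,0.33,0.01,-0.0],[1,0.05,0.28,0.0,-0.0]]
```

arm_command:
  plan:
    - [1,0.07,0.4,0,0.1]
    - [1,0.07,0.4,0,0]
    - [1,0.07,0.4,0,0]
    - [1,0.06,0.4,0,0]
    - [1,0,0.4,0,0]
    - [1,0,0.4,0,0]
    - [1,0,0.2,0,0]
    - [1,0,0,0,0]

```text
time: 4.2
tcp_pos: [0.6395, 0.2362, 0.1209]
ee_rot: [-1.595, 0.003, -1.66]
wrist_force: [0.7, -0.5, -0.6]
grip_width: 0.0939
```

```bash
python3 -c "
from h import *
plan([.645,.241,.111],-1.655,.01)
"
```

```text
2 rows; from [0.6395 0.2362 0.1209] -1.6599 t 4.2 end [0.645  0.2411 0.111 ] -1.6546
[[1,-0.14,0.27,0.14,-0.06],[1,-0.04,0.06,0.03,0.0]]
```

arm_command:
  plan:
    - [1,-0.14,0.15,0.14,0]
    - [1,-0.04,0.1,0.03,0]
    - [1,0,0.04,0,0]
    - [1,0,0,0,0]
    - [-1,0,0,0,0]
    - [-1,0,0,0,0]
    - [-1,0,0,0,0]
    - [-1,0,0,0,0]

```text
time: 5.0
tcp_pos: [0.6474, 0.2428, 0.1141]
ee_rot: [-1.59, 0.005, -1.659]
wrist_force: [1.0, -0.1, 1.1]
grip_width: 0.0654
```

```bash
python3 -c "
from h import *
import cv2
s=manip.get_state();print(s['tcp_pos'],s['ee_rot'],s['grip_width'])
cv2.imwrite('pics/d_w.png',manip.read_camera('wrist')[:,:,::-1])"
```

```text
[0.64736005 0.24275417 0.1140946 ] [-1.58990513  0.0051164  -1.65902875] 0.06535299164317107
```

View pics/d_w.png

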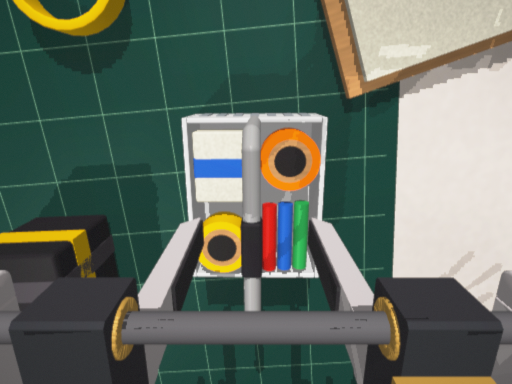

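arm_command:
  plan:
    - [-1,0.04,0.1,-0.08,0]
    - [-1,0,0,0,0]
    - [-1,0,0,0,0]
    - [-1,0,0,0,0]
    - [-1,0,0,0,0]
    - [-1,0,0,0,0]
    - [-1,0,0,0,0]
    - [-1,0,0,0,0]

```text
time: 5.85
tcp_pos: [0.6445, 0.2415, 0.1108]
ee_rot: [-1.59, 0.005, -1.659]
wrist_force: [-0.4, -0.5, 0.7]
grip_width: 0.012
```

arm_command:
  plan:
    - [-1,0,0,0,0]
    - [-1,0,0,0,0]
    - [-1,0,0,0,0]
    - [-1,0,0,0,0]
    - [-1,0,-0.05,0,0]
    - [-1,0,-0.1,0,0]
    - [-1,0,-0.1,0,0]
    - [-1,0,-0.1,0,0]

```text
time: 6.65
tcp_pos: [0.6407, 0.2405, 0.1163]
ee_rot: [-1.6, 0.002, -1.659]
wrist_force: [-0.2, -0.7, -5.7]
grip_width: 0.0117
```

arm_command:
  plan:
    - [-1,0,-0.3,0,0]
    - [-1,0,-0.4,0.1,0]
    - [-1,0,-0.5,0.1,0]
    - [-1,0,-0.6,0,0]
    - [-1,0,-0.6,0,0]
    - [-1,0,-0.6,0,0]
    - [-1,0,-0.6,0,0]
    - [-1,0,-0.6,0,0]

```text
time: 7.45
tcp_pos: [0.6504, 0.2388, 0.2492]
ee_rot: [-1.603, 0.0, -1.659]
wrist_force: [0.4, -0.2, -5.5]
grip_width: 0.0119
```

arm_command:
  plan:
    - [-1,0,-0.6,0,0]
    - [-1,0,-0.6,0,0]
    - [-1,0,-0.6,0,0]
    - [-1,0,-0.5,0,0]
    - [-1,0,-0.3,0,0]
    - [-1,0,0,0,0]
    - [-1,0,0,0,0]
    - [-1,0,0,0,0]

```text
time: 8.25
tcp_pos: [0.6556, 0.2384, 0.3426]
ee_rot: [-1.588, 0.005, -1.66]
wrist_force: [0.4, -0.7, -4.9]
grip_width: 0.0119
```

```bash
python3 -c "
from h import *
s=manip.get_state();print(s)
plan([.48,-.416,.325],-1.266,.025,4,g=-1)"
```

```text
{'time': 8.25, 'joints': array([0.21989744, 0.42740282, 0.9816507 , 0.01018745, 1.74731862,
       0.31082169]), 'dq': array([ 0.00034621,  0.00441496,  0.01517821, -0.00183434,  0.00238605,
       -0.00047049]), 'tau': array([-1.19079751e-02, -5.21600568e+01, -3.30855238e+01,  1.25950528e-01,
        7.02663674e-02, -1.44510297e-03]), 'tcp_pos': array([0.65557092, 0.23836757, 0.34257323]), 'ee_rot': array([-1.58793463,  0.0050553 , -1.660049  ]), 'wrist_force': array([ 0.36066956, -0.67014956, -4.91648943]), 'ft_torque': array([-0.04234905, -0.0685889 ,  0.00695457]), 'grip_width': 0.011853549926368842}
28 rows; from [0.6556 0.2384 0.3426] -1.66 t 8.25 end [ 0.4801 -0.4161  0.3249] -1.2656
[[-1,0.82,0.02,-0.14,-0.8],[-1,0.81,0.02,-0.2,-0.8],[-1,0.79,0.02,-0.26,-0.8],[-1,0.77,0.02,-0.31,-0.8],[-1,0.75,0.02,-0.36,-0.8],[-1,0.72,0.02,-0.42,-0.52],[-1,0.7,0.02,-0.45,0.0],[-1,0.7,0.02,-0.45,0.0]]
[[-1,0.7,0.02,-0.45,0.0],[-1,0.7,0.02,-0.45,0.0],[-1,0.7,0.02,-0.45,0.0],[-1,0.7,0.02,-0.45,0.0],[-1,0.7,0.02,-0.45,0.0],[-1,0.7,0.02,-0.45,0.0],[-1,0.7,0.02,-0.45,0.0],[-1,0.7,0.02,-0.45,0.0]]
[[-1,0.7,0.02,-0.44,0.0],[-1,0.7,0.02,-0.45,0.0],[-1,0.7,0.02,-0.44,0.0],[-1,0.7,0.03,-0.44,0.0],[-1,0.7,0.02,-0.44,0.0],[-1,0.7,0.03,-0.45,0.0],[-1,0.7,0.02,-0.44,0.0],[-1,0.7,0.03,-0.44,0.0]]
[[-1,0.7,0.02,-0.44,0.0],[-1,0.7,0.03,-0.44,0.0],[-1,0.7,0.02,-0.45,0.0],[-1,0.14,0.01,-0.08,0.0]]
```

```bash
python3 -c "
from h import *
plan([.46,-.29,.335],-1.266,.025,34,g=-1)"
```

```text
23 rows; from [0.6556 0.2384 0.3426] -1.66 t 8.25 end [ 0.46   -0.2901  0.3351] -1.2656
[[-1,0.8,0.01,-0.22,-4.52],[-1,0.66,0.01,-0.51,0.0],[-1,0.66,0.01,-0.51,0.0],[-1,0.66,0.01,-0.51,0.0],[-1,0.66,0.01,-0.51,0.0],[-1,0.66,0.01,-0.51,0.0],[-1,0.66,0.01,-0.51,0.0],[-1,0.66,0.01,-0.51,0.0]]
[[-1,0.66,0.01,-0.51,0.0],[-1,0.66,0.01,-0.51,0.0],[-1,0.66,0.01,-0.51,0.0],[-1,0.66,0.01,-0.51,0.0],[-1,0.66,0.01,-0.51,0.0],[-1,0.66,0.01,-0.51,0.0],[-1,0.66,0.01,-0.51,0.0],[-1,0.66,0.01,-0.51,0.0]]
[[-1,0.66,0.01,-0.51,0.0],[-1,0.66,0.01,-0.51,0.0],[-1,0.66,0.02,-0.51,0.0],[-1,0.65,0.01,-0.52,0.0],[-1,0.66,0.02,-0.51,0.0],[-1,0.65,0.01,-0.52,0.0],[-1,0.35,0.01,-0.27,0.0]]
```

arm_command:
  plan:
    - [-1,0.4,0,-0.1,-0.3]
    - [-1,0.78,0,-0.24,-0.6]
    - [-1,0.76,0,-0.3,-0.6]
    - [-1,0.75,0,-0.35,-0.6]
    - [-1,0.73,0,-0.4,-0.6]
    - [-1,0.7,0,-0.45,-0.6]
    - [-1,0.68,0,-0.48,-0.6]
    - [-1,0.66,0,-0.51,-0.5]

```text
time: 9.05
tcp_pos: [0.5785, 0.0642, 0.3303]
ee_rot: [-1.603, 0.018, -1.254]
wrist_force: [-0.9, -1.0, -5.5]
grip_width: 0.0117
```

```bash
python3 -c "
from h import *
plan([.46,-.29,.335],-1.266,.025,5,34,g=-1)"
```

```text
15 rows; from [0.5785 0.0642 0.3303] -1.2537 t 9.05 end [ 0.46   -0.29    0.3351] -1.2659
[[-1,0.67,-0.01,-0.5,0.14],[-1,0.67,-0.01,-0.49,0.0],[-1,0.67,-0.01,-0.49,0.0],[-1,0.67,-0.01,-0.49,0.0],[-1,0.67,-0.01,-0.49,0.0],[-1,0.68,-0.01,-0.49,0.0],[-1,0.68,-0.01,-0.49,0.0],[-1,0.67,-0.01,-0.49,0.0]]
[[-1,0.68,-0.01,-0.49,0.0],[-1,0.68,-0.01,-0.49,0.0],[-1,0.67,-0.01,-0.49,0.0],[-1,0.68,-0.01,-0.49,0.0],[-1,0.68,-0.01,-0.49,0.0],[-1,0.68,-0.01,-0.49,0.0],[-1,0.62,-0.02,-0.45,0.0]]
```

arm_command:
  plan:
    - [-1,0.67,-0.05,-0.5,0]
    - [-1,0.67,-0.05,-0.5,0]
    - [-1,0.67,-0.05,-0.5,0]
    - [-1,0.67,-0.05,-0.5,0]
    - [-1,0.67,-0.05,-0.5,0]
    - [-1,0.67,-0.05,-0.5,0]
    - [-1,0.67,-0.05,-0.5,0]
    - [-1,0.67,-0.05,-0.5,0]

```text
time: 9.85
tcp_pos: [0.5067, -0.1321, 0.3345]
ee_rot: [-1.616, 0.027, -1.252]
wrist_force: [0.3, -0.6, -5.9]
grip_width: 0.012
```

arm_command:
  plan:
    - [-1,0.67,-0.05,-0.5,0]
    - [-1,0.67,-0.05,-0.5,0]
    - [-1,0.67,-0.05,-0.5,0]
    - [-1,0.6,-0.05,-0.4,0]
    - [-1,0.5,-0.05,-0.3,0]
    - [-1,0.3,0,-0.2,0]
    - [-1,0,0,0,0]
    - [-1,0,0,0,0]

```text
time: 10.65
tcp_pos: [0.4646, -0.2572, 0.3356]
ee_rot: [-1.623, 0.036, -1.257]
wrist_force: [0.1, 0.7, -5.5]
grip_width: 0.0115
```

```bash
python3 -c "
from h import *
import cv2
s=manip.get_state();print(s['wrist_force'],s['joints'])
plan([.476,-.418,.340],-1.266,.02,5,34,g=-1)
for n in ['scene','wrist','top']: cv2.imwrite(f'pics/e_{n}.png',manip.read_camera(n)[:,:,::-1])"
```

```text
[ 0.08873974  0.66759096 -5.46064995] [-0.65407518  0.08863864  1.41266776 -0.02264112  1.69886854 -0.97101537]
9 rows; from [ 0.4646 -0.2572  0.3356] -1.257 t 10.65 end [ 0.4761 -0.4181  0.3401] -1.2657
[[-1,0.65,-0.02,-0.16,0.1],[-1,0.65,-0.02,-0.15,0.0],[-1,0.65,-0.02,-0.16,0.0],[-1,0.65,-0.02,-0.15,0.0],[-1,0.65,-0.02,-0.16,0.0],[-1,0.65,-0.02,-0.15,0.0],[-1,0.65,-0.01,-0.16,0.0],[-1,0.65,-0.02,-0.16,0.0]]
[[-1,0.03,0.0,-0.0,0.0]]
```

View pics/e_scene.png

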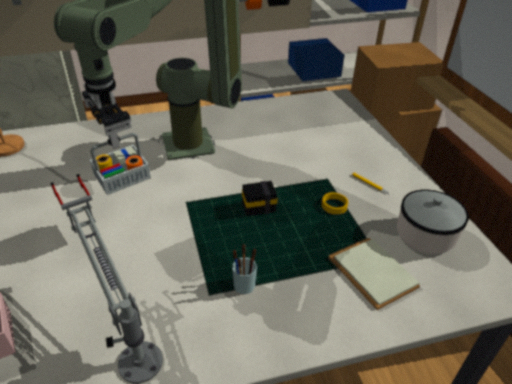

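View pics/e_wrist.png

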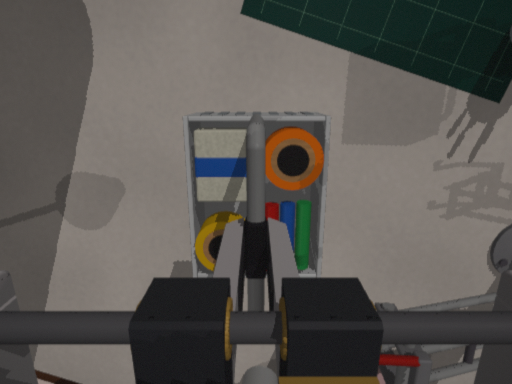

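View pics/e_top.png

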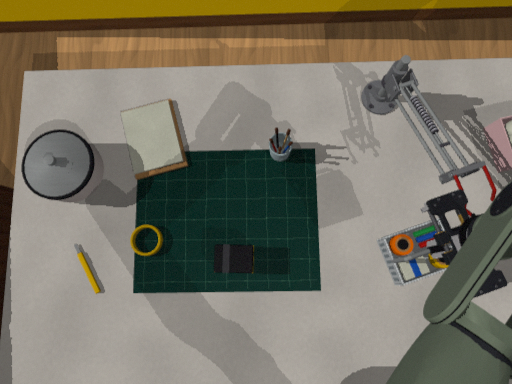

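```bash
cat >> h.py <<'E'
def tilt():
    s=manip.get_state();R=Ro.from_euler("xyz",s["ee_rot"]).as_matrix()
    g=s["tcp_pos"]-.019*R[:,1]
    print("R cols x,y,z\n",R.round(3),"\ngrasp pt",g.round(4),"F",s["wrist_force"].round(2),"t",s["time"])
    return R,g
E
python3 -c "
from h import *
tilt()"
```

```text
R cols x,y,z
 [[ 0.31  -0.06   0.949]
 [-0.95   0.017  0.311]
 [-0.035 -0.998 -0.052]] 
grasp pt [ 0.466  -0.2572  0.3549] F [-0.91 -0.2  -5.48] t 10.8
```

```bash
cat >> h.py <<'E'
def plan2(gt,yaw,v=.02,w=3.,g=-1,nmax=40):
    """target for GRASP point (=bar centre), full rotation"""
    s=manip.get_state();R=Ro.from_euler("xyz",s["ee_rot"]).as_matrix();p=s["tcp_pos"]-.019*R[:,1];rows=[]
    gt=np.array(gt);p0=p.copy();y=s["ee_rot"][2]
    for i in range(nmax):
        d=gt-p;dy=wrap(yaw-y);L=np.linalg.norm(d)
        if L<4e-4 and abs(dy)<.004:break
        st=d*min(1,v/max(L,1e-9));t=round(float(np.clip(-np.degrees(dy),-w,w))/5,2)
        r=np.round(R.T@st/.03,2);p=p+R@r*.03
        R=R@Ro.from_euler("y",5*t,degrees=True).as_matrix();y-=np.radians(5*t)
        rows.append([g,*[float(q) for q in r],t])
    print(len(rows),"rows from",p0.round(4),round(s["ee_rot"][2],3),"F",s["wrist_force"].round(2),"rot",s["ee_rot"].round(3),"t",round(s["time"],2),"w",round(s["grip_width"],4))
    for k in range(0,len(rows),8): print("[%s]"%",".join(str(r).replace(" ","") for r in rows[k:k+8]))
E
python3 -c "
from h import *
plan2([.485,-.416,.345],-1.266,.02)"
```

```text
9 rows from [ 0.466  -0.2572  0.3549] -1.256 F [-0.91 -0.2  -5.48] rot [-1.622  0.035 -1.256] t 10.8 w 0.0119
[[-1,0.65,0.03,-0.13,0.12],[-1,0.66,0.02,-0.12,-0.0],[-1,0.66,0.03,-0.12,-0.0],[-1,0.65,0.02,-0.12,-0.0],[-1,0.65,0.03,-0.12,-0.0],[-1,0.65,0.02,-0.12,-0.0],[-1,0.65,0.02,-0.12,-0.0],[-1,0.65,0.03,-0.13,-0.0]]
[[-1,0.03,0.0,-0.0,-0.0]]
```

arm_command:
  plan:
    - [-1,0.4,0.02,-0.08,0.1]
    - [-1,0.65,0.02,-0.12,0]
    - [-1,0.65,0.02,-0.12,0]
    - [-1,0.65,0.02,-0.12,0]
    - [-1,0.65,0.02,-0.12,0]
    - [-1,0.6,0.02,-0.12,0]
    - [-1,0.5,0.02,-0.12,0]
    - [-1,0.4,0.02,-0.12,0]

```text
time: 11.6
tcp_pos: [0.482, -0.4052, 0.3263]
ee_rot: [-1.623, 0.031, -1.261]
wrist_force: [0.5, 0.2, -5.6]
grip_width: 0.0117
```

```bash
python3 -c "
from h import *
plan2([.487,-.414,.34],-1.266,.02)"
```

```text
1 rows from [ 0.4831 -0.4055  0.3453] -1.261 F [ 0.54  0.17 -5.59] rot [-1.623  0.031 -1.261] t 11.6 w 0.0117
[[-1,0.32,0.17,0.04,0.06]]
```

arm_command:
  plan:
    - [-1,0.25,0.08,0.04,0.06]
    - [-1,0,0,0,0]
    - [-1,0,0,0,0]
    - [-1,0,0,0,0]
    - [-1,0,0,0,0]
    - [-1,0,0,0,0]
    - [-1,0,0,0,0]
    - [-1,0,0,0,0]

```text
time: 12.4
tcp_pos: [0.4856, -0.4131, 0.3226]
ee_rot: [-1.623, 0.031, -1.267]
wrist_force: [0.8, -0.2, -5.4]
grip_width: 0.0118
```

```bash
cat >> h.py <<'E'
def z(im,x0,y0,w,h,f,n):
    import cv2
    cv2.imwrite(n,cv2.resize(im[y0:y0+h,x0:x0+w,::-1],None,fx=f,fy=f,interpolation=cv2.INTER_CUBIC))
E
python3 -c "
from h import *
import cv2
plan2([.487,-.414,.325],-1.266,.02)
z(manip.read_camera('scene'),30,110,130,110,6,'pics/f_s.png')
z(manip.read_camera('top'),392,140,120,130,4.6,'pics/f_t.png')
z(manip.read_camera('wrist'),0,0,512,384,1.5,'pics/f_w.png')"
```

```text
1 rows from [ 0.4867 -0.4134  0.3416] -1.267 F [ 0.81 -0.25 -5.38] rot [-1.623  0.031 -1.267] t 12.4 w 0.0118
[[-1,0.04,0.55,0.03,-0.01]]
```

View pics/f_s.png

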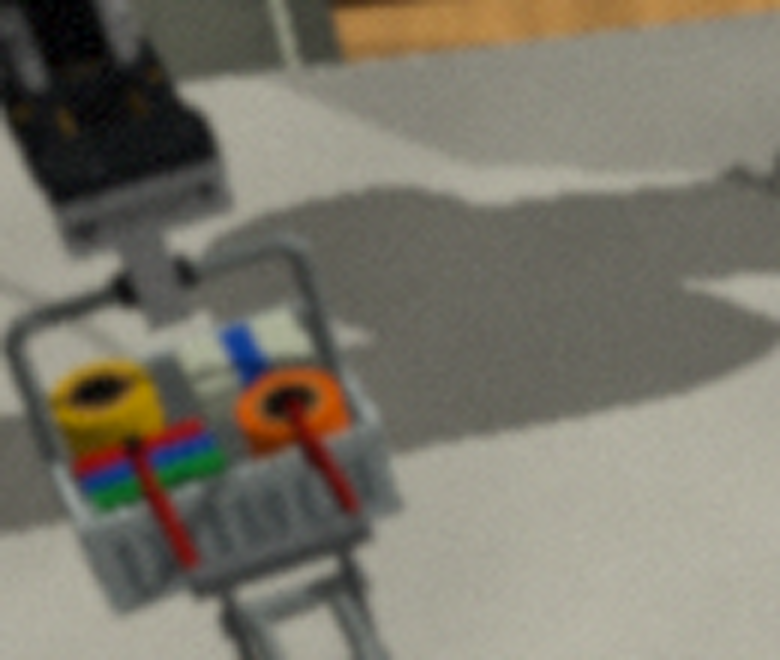

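View pics/f_t.png

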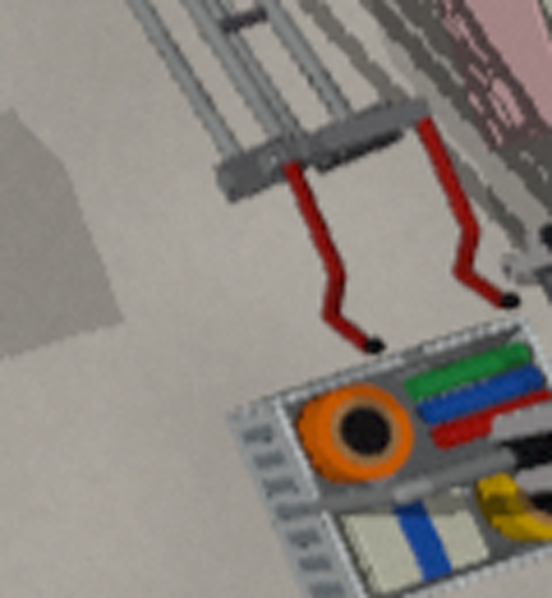

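View pics/f_w.png

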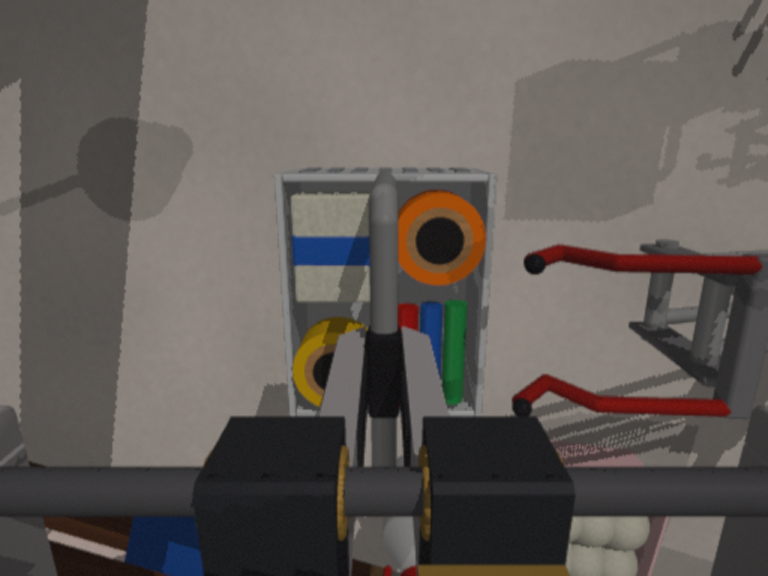

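```bash
python3 -c "
from h import *
s=manip.get_state();R,g=tilt()
for uv,zz in [((535,263),.304),((521,407),.304),((755,265),.300),((728,408),.300),((615,262),.3),((598,405),.3)]:
    P=wrayz((uv[0]/1.5,uv[1]/1.5),zz,s); print(P.round(4),(R.T@(P-g)).round(4))
"
```

```text
R cols x,y,z
 [[ 0.299 -0.059  0.952]
 [-0.954  0.014  0.3  ]
 [-0.031 -0.998 -0.052]] 
grasp pt [ 0.4867 -0.4136  0.3415] F [-0.71 -0.59 -4.78] t 12.55
[ 0.5361 -0.3633  0.304 ] [-0.032   0.0352  0.0641]
[ 0.5559 -0.4292  0.304 ] [0.0368 0.0331 0.0632]
[ 0.6256 -0.3358  0.3   ] [-0.0313  0.0343  0.1578]
[ 0.6471 -0.4003  0.3   ] [0.0367 0.0321 0.1589]
[ 0.5696 -0.3528  0.3   ] [-0.0319  0.0374  0.0994]
[ 0.5909 -0.4183  0.3   ] [0.037  0.0352 0.1   ]
```

```bash
python3 -c "
from h import *
plan2([.5653,-.3914,.327],-1.266,.012)"
```

```text
7 rows from [ 0.4867 -0.4136  0.3415] -1.267 F [-0.71 -0.59 -4.78] rot [-1.623  0.031 -1.267] t 12.55 w 0.0116
[[-1,0.01,0.05,0.4,-0.01],[-1,0.01,0.05,0.4,-0.0],[-1,0.02,0.05,0.4,-0.0],[-1,0.01,0.05,0.4,-0.0],[-1,0.02,0.05,0.4,-0.0],[-1,0.01,0.05,0.4,-0.0],[-1,0.02,0.04,0.34,-0.0]]
```

arm_command:
  plan:
    - [-1,0.01,0.02,0.2,0]
    - [-1,0.02,0.02,0.3,0]
    - [-1,0.01,0.02,0.3,0]
    - [-1,0.02,0.02,0.3,0]
    - [-1,0.02,0.02,0.2,0]
    - [-1,0,0,0,0]
    - [-1,0,0,0,0]
    - [-1,0,0,0,0]

```text
time: 13.35
tcp_pos: [0.5277, -0.4024, 0.3159]
ee_rot: [-1.623, 0.033, -1.265]
wrist_force: [0.2, -0.2, -5.2]
grip_width: 0.0117
```

```bash
python3 -c "
from h import *
plan2([.5653,-.3914,.327],-1.266,.012)"
```

```text
4 rows from [ 0.5288 -0.4027  0.3348] -1.265 F [ 0.16 -0.22 -5.24] rot [-1.623  0.033 -1.265] t 13.35 w 0.0117
[[-1,0.0,0.06,0.4,0.01],[-1,0.01,0.06,0.4,-0.0],[-1,0.0,0.06,0.4,-0.0],[-1,0.01,0.01,0.08,-0.0]]
```

arm_command:
  plan:
    - [-1,0,0,0.2,0]
    - [-1,0,0,0.3,0]
    - [-1,0,0,0.3,0]
    - [-1,0,0.02,0.3,0]
    - [-1,0,0.02,0.15,0]
    - [-1,0,0,0,0]
    - [-1,0,0,0,0]
    - [-1,0,0,0,0]

```text
time: 14.15
tcp_pos: [0.5665, -0.3901, 0.3124]
ee_rot: [-1.624, 0.032, -1.266]
wrist_force: [0.8, -0.2, -6.2]
grip_width: 0.0116
```

```bash
python3 -c "
from h import *
plan2([.5653,-.3914,.320],-1.266,.003)
tilt()
z(manip.read_camera('scene'),30,110,130,110,6,'pics/g_s.png')
z(manip.read_camera('top'),392,140,120,130,4.6,'pics/g_t.png')
z(manip.read_camera('wrist'),0,0,512,384,1.5,'pics/g_w.png')"
```

```text
4 rows from [ 0.5676 -0.3904  0.3313] -1.266 F [ 0.76 -0.2  -6.16] rot [-1.624  0.032 -1.266] t 14.15 w 0.0116
[[-1,0.01,0.1,-0.02,0.0],[-1,0.0,0.1,-0.02,0.0],[-1,0.01,0.1,-0.01,0.0],[-1,0.0,0.08,-0.01,0.0]]
R cols x,y,z
 [[ 0.3   -0.06   0.952]
 [-0.953  0.015  0.302]
 [-0.032 -0.998 -0.053]] 
grasp pt [ 0.5676 -0.3904  0.3313] F [ 0.76 -0.2  -6.16] t 14.15
```

View pics/g_s.png

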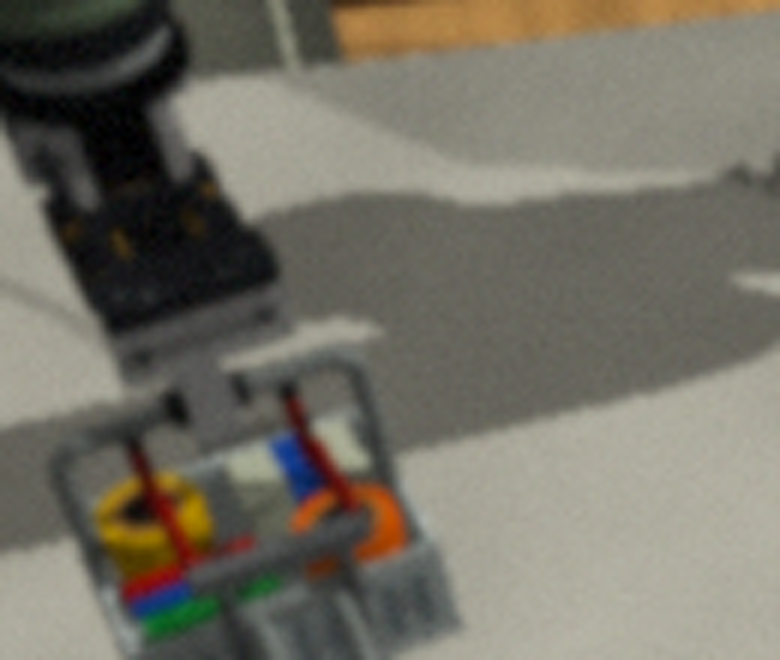

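View pics/g_w.png

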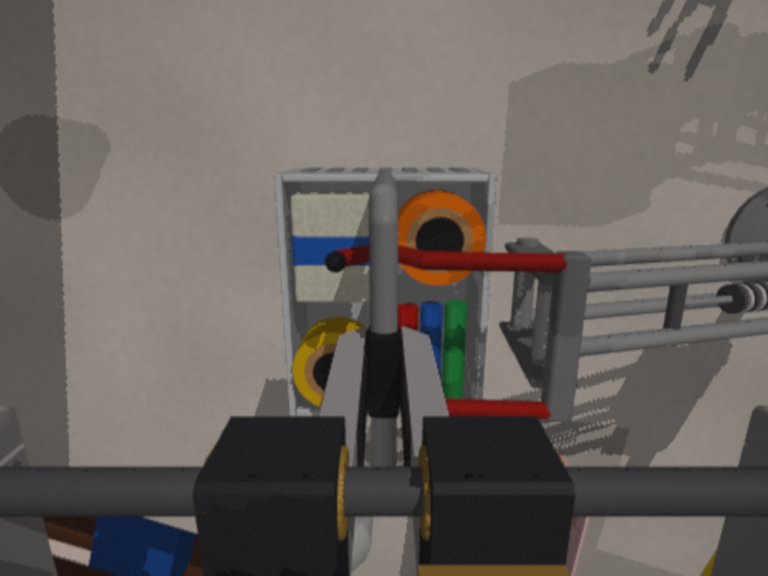

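```bash
python3 -c "
from h import *
s=manip.get_state();R,g=tilt()
for uv,zz in [((335,261),.304),((563,262),.300),((548,410),.3),((420,260),.3)]:
    P=wrayz((uv[0]/1.5,uv[1]/1.5),zz,s); print(P.round(4),(R.T@(P-g)).round(4))
"
```

```text
R cols x,y,z
 [[ 0.3   -0.06   0.952]
 [-0.953  0.015  0.301]
 [-0.032 -0.998 -0.052]] 
grasp pt [ 0.5674 -0.3905  0.3315] F [-0.36  0.44 -4.67] t 14.3
[ 0.5353 -0.3638  0.304 ] [-0.0342  0.0298 -0.0211]
[ 0.6255 -0.3355  0.3   ] [-0.0341  0.0288  0.0735]
[ 0.646  -0.4008  0.3   ] [0.0343 0.0266 0.0733]
[ 0.569  -0.3532  0.3   ] [-0.0341  0.0319  0.0144]
```

arm_command:
  plan:
    - [-1,0,0.1,0,0]
    - [-1,0,0.15,0,0]
    - [-1,0,0.15,0,0]
    - [-1,0,0.15,0,0]
    - [-1,0,0.15,0,0]
    - [-1,0,0.1,0,0]
    - [-1,0,0.05,0,0]
    - [-1,0,0,0,0]

```text
time: 15.1
tcp_pos: [0.5636, -0.39, 0.2841]
ee_rot: [-1.624, 0.033, -1.267]
wrist_force: [-0.0, 0.1, -5.9]
grip_width: 0.0115
```

```bash
python3 -c "
from h import *
plan2([.5653,-.3914,.293],-1.266,.003)
"
```

```text
4 rows from [ 0.5647 -0.3903  0.3031] -1.267 F [-0.01  0.12 -5.91] rot [-1.624  0.033 -1.267] t 15.1 w 0.0115
[[-1,0.02,0.1,0.01,-0.01],[-1,0.01,0.1,0.01,-0.0],[-1,0.02,0.1,0.0,-0.0],[-1,0.0,0.03,0.01,-0.0]]
```

arm_command:
  plan:
    - [-1,0,0.1,0,0]
    - [-1,0,0.1,0,0]
    - [-1,0,0.1,0,0]
    - [-1,0,0.1,0,0]
    - [-1,0,0.1,-0.02,0]
    - [-1,0,0.1,-0.03,0]
    - [-1,0,0.05,-0.01,0]
    - [-1,0,0,0,0]

```text
time: 15.9
tcp_pos: [0.5602, -0.3912, 0.2644]
ee_rot: [-1.624, 0.031, -1.268]
wrist_force: [-0.0, -0.1, -4.3]
grip_width: 0.0121
```

```bash
python3 -c "
from h import *
tilt()
z(manip.read_camera('wrist'),0,0,512,384,1.5,'pics/i_w.png')
z(manip.read_camera('scene'),30,140,100,100,6,'pics/i_s.png')
for i in range(3):
  print(manip.get_state()['wrist_force'])
"
```

```text
R cols x,y,z
 [[ 0.298 -0.06   0.953]
 [-0.954  0.014  0.299]
 [-0.031 -0.998 -0.054]] 
grasp pt [ 0.5614 -0.3915  0.2834] F [-0.   -0.08 -4.3 ] t 15.9
[-0.87652405 -0.15370086 -5.00458974]
[-0.87652405 -0.15370086 -5.00458974]
[-0.87652405 -0.15370086 -5.00458974]
```

View pics/i_w.png

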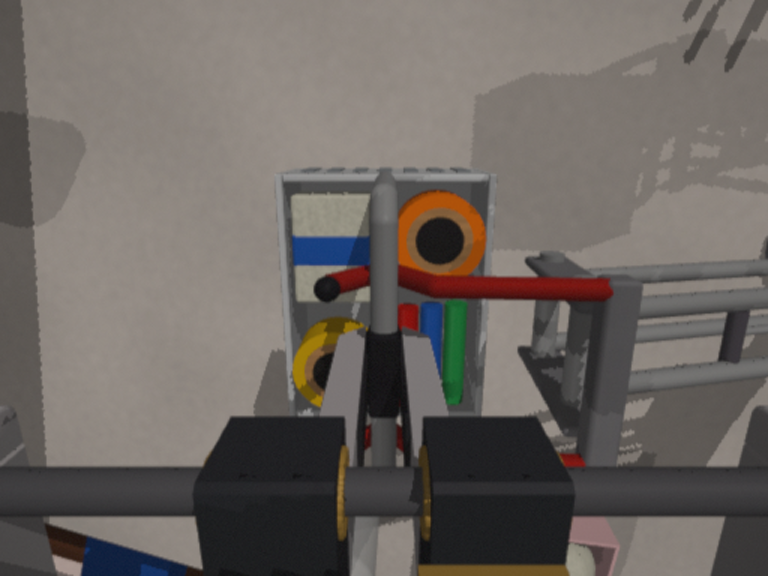

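View pics/i_s.png

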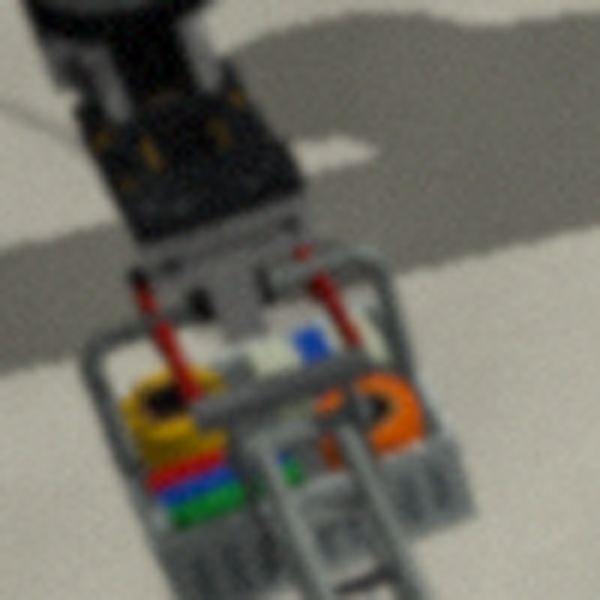

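arm_command:
  plan:
    - [-1,0,0.1,-0.03,0]
    - [-1,0,0.13,-0.03,0]
    - [-1,0,0.13,-0.03,0]
    - [-1,0,0.13,-0.02,0]
    - [-1,0,0.13,-0.02,0]
    - [-1,0,0.13,-0.02,0]
    - [-1,0,0.1,-0.01,0]
    - [-1,0,0,0,0]

```text
time: 16.8
tcp_pos: [0.5544, -0.3931, 0.239]
ee_rot: [-1.623, 0.028, -1.268]
wrist_force: [-0.5, 0.5, -3.6]
grip_width: 0.0114
```

```bash
cat >> h.py <<'E'
def arc(seat=(.5653,-.3914,.2925)):
    R,g=tilt();s=seat[2]-g[2];a=np.arcsin(.3146-s/.28);o=.28*(np.cos(a)-np.cos(.32))
    e=np.array(seat[:2])+o*np.array([-.954,-.3])
    print("sink",round(s,4),"a",round(a,3),"expect xy",e.round(4),"err in tool x,z",((g[:2]-e)@np.array([.3,-.954])).round(4),((g[:2]-e)@np.array([.954,.3])).round(4))
E
python3 -c "
from h import *
arc()
z(manip.read_camera('wrist'),0,0,512,384,1.5,'pics/j_w.png')
"
```

```text
R cols x,y,z
 [[ 0.298 -0.058  0.953]
 [-0.954  0.011  0.299]
 [-0.028 -0.998 -0.052]] 
grasp pt [ 0.5555 -0.3933  0.258 ] F [-0.47  0.46 -3.63] t 16.8
sink 0.0345 a 0.193 expect xy [ 0.5567 -0.3941] err in tool x,z -0.0011 -0.0009
```

View pics/j_w.png

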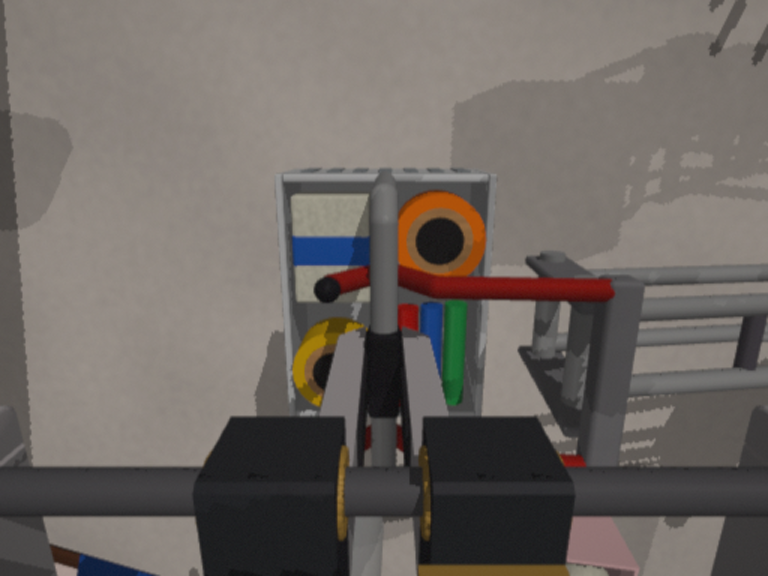

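arm_command:
  plan:
    - [-1,0,0.1,-0.01,0]
    - [-1,0,0.13,-0.01,0]
    - [-1,0,0.13,-0.01,0]
    - [-1,0,0.13,-0.01,0]
    - [-1,0,0.13,-0.01,0]
    - [-1,0,0.13,-0.01,0]
    - [-1,0,0.1,0,0]
    - [-1,0,0,0,0]

```text
time: 17.65
tcp_pos: [0.5512, -0.3945, 0.2137]
ee_rot: [-1.622, 0.024, -1.268]
wrist_force: [-1.4, 0.1, -1.2]
grip_width: 0.0118
```

```bash
cat >> h.py <<'E'
def forces(n=6):
    f=[]
    for i in range(n):
        f.append(manip.get_state()["wrist_force"]); manip.read_camera("top")
    f=np.array(f); print("F mean",f.mean(0).round(2),"sd",f.std(0).round(2),f[:,2].round(2))
E
python3 -c "
from h import *
arc();forces()
"
```

```text
R cols x,y,z
 [[ 0.298 -0.056  0.953]
 [-0.954  0.008  0.299]
 [-0.024 -0.998 -0.051]] 
grasp pt [ 0.5522 -0.3947  0.2327] F [-1.41  0.12 -1.23] t 17.65
sink 0.0598 a 0.101 expect xy [ 0.5531 -0.3952] err in tool x,z -0.0008 -0.0007
F mean [-1.12  0.01 -2.06] sd [0.58 0.5  0.63] [-1.23 -1.93 -1.48 -2.02 -3.04 -2.69]
```

arm_command:
  plan:
    - [-1,0,0.1,-0.01,0]
    - [-1,0,0.13,-0.01,0]
    - [-1,0,0.13,-0.01,0]
    - [-1,0,0.13,-0.01,0]
    - [-1,0,0.13,0,0]
    - [-1,0,0.08,0,0]
    - [-1,0,0,0,0]
    - [-1,0,0,0,0]

```text
time: 18.75
tcp_pos: [0.5501, -0.3954, 0.1933]
ee_rot: [-1.619, 0.021, -1.268]
wrist_force: [-1.6, 0.8, -0.9]
grip_width: 0.0115
```

```bash
python3 -c "
from h import *
arc();forces(16)
"
```

```text
R cols x,y,z
 [[ 0.298 -0.052  0.953]
 [-0.954  0.005  0.299]
 [-0.021 -0.999 -0.048]] 
grasp pt [ 0.5511 -0.3955  0.2122] F [-1.57  0.8  -0.87] t 18.75
sink 0.0803 a 0.028 expect xy [ 0.5518 -0.3956] err in tool x,z -0.0003 -0.0007
F mean [-1.13  0.04 -0.44] sd [0.52 0.45 0.49] [-0.87 -0.3  -0.57 -1.14 -0.97 -0.74 -0.64 -0.12 -0.21  0.51 -0.67 -0.1
 -0.22 -0.67 -1.    0.63]
```

arm_command:
  plan:
    - [-1,0,0.08,-0.02,0]
    - [-1,0,0.08,-0.02,0]
    - [-1,0,0.04,0,0]
    - [-1,0,0,0,0]
    - [-1,0,0,0,0]
    - [-1,0,0,0,0]
    - [-1,0,0,0,0]
    - [-1,0,0,0,0]

```text
time: 20.35
tcp_pos: [0.55, -0.3957, 0.1873]
ee_rot: [-1.616, 0.019, -1.267]
wrist_force: [-0.3, 0.3, -0.3]
grip_width: 0.0119
```

```bash
python3 -c "
from h import *
arc();forces(24)
z(manip.read_camera('wrist'),0,0,512,384,1.5,'pics/k_w.png')
"
```

```text
R cols x,y,z
 [[ 0.299 -0.049  0.953]
 [-0.954  0.005  0.3  ]
 [-0.019 -0.999 -0.046]] 
grasp pt [ 0.5509 -0.3958  0.2063] F [-0.26  0.3  -0.26] t 20.35
sink 0.0862 a 0.007 expect xy [ 0.5517 -0.3957] err in tool x,z -0.0001 -0.0008
F mean [ 0.19  0.22 -0.21] sd [0.48 0.45 0.49] [-0.26 -0.84 -0.18  0.43 -0.92  0.21  0.1   0.31  0.3  -0.03 -1.23 -0.36
  0.22  0.31 -0.24 -0.25 -0.29 -0.47 -0.76 -1.16 -0.32  0.63 -0.42  0.16]
```

View pics/k_w.png

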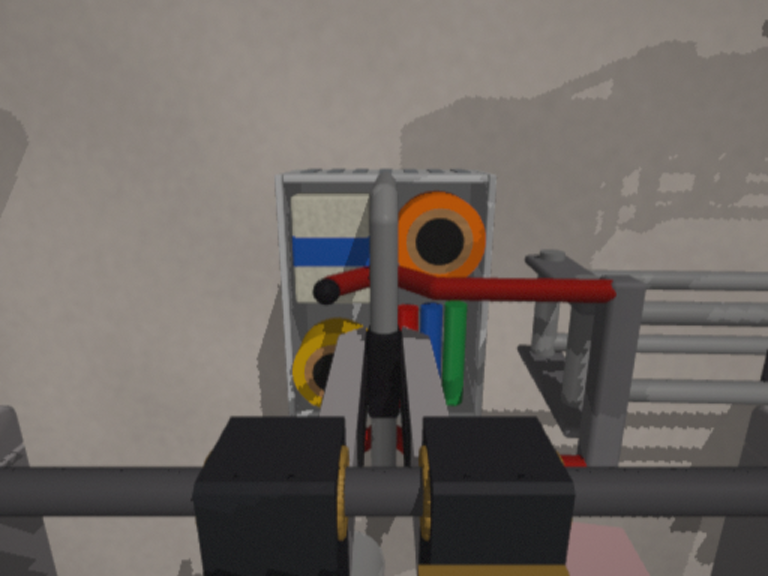

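arm_command:
  plan:
    - [-1,0,0.06,0,0]
    - [-1,0,0.03,0,0]
    - [-1,0,0,0,0]
    - [-1,0,0,0,0]
    - [-1,0,0,0,0]
    - [-1,0,0,0,0]
    - [-1,0,0,0,0]
    - [-1,0,0,0,0]

```text
time: 22.4
tcp_pos: [0.55, -0.3958, 0.1847]
ee_rot: [-1.616, 0.019, -1.267]
wrist_force: [-0.3, 0.1, -0.7]
grip_width: 0.012
```

```bash
python3 -c "
from h import *
arc();forces(40)
"
```

```text
R cols x,y,z
 [[ 0.299 -0.049  0.953]
 [-0.954  0.004  0.3  ]
 [-0.019 -0.999 -0.045]] 
grasp pt [ 0.551  -0.3959  0.2037] F [-0.33  0.09 -0.71] t 22.4
sink 0.0888 a -0.003 expect xy [ 0.5517 -0.3957] err in tool x,z -0.0 -0.0008
F mean [0.17 0.04 0.03] sd [0.49 0.56 0.62] [-0.71  0.94  0.84 -0.49  0.98  0.19 -0.68  0.57  0.19 -0.91 -0.63 -0.05
 -0.85  0.46  0.43 -0.62  0.56  0.21  0.88 -0.64 -0.77  0.39 -0.22  1.47
  0.29  0.02  0.11  0.14 -0.48  0.41 -0.75  0.06 -0.06  1.35 -0.06  0.04
  0.29 -0.78 -0.04 -0.78]
```

arm_command:
  plan:
    - [-0.65,0,0,0,0]
    - [-0.6,0,0,0,0]
    - [-0.5,0,0,0,0]
    - [-0.4,0,0,0,0]
    - [-0.3,0,0,0,0]
    - [-0.2,0,0,0,0]
    - [-0.2,0,0,0,0]
    - [-0.2,0,0,0,0]

```text
time: 25.2
tcp_pos: [0.5494, -0.3953, 0.1842]
ee_rot: [-1.617, 0.021, -1.267]
wrist_force: [-0.4, 1.2, 0.2]
grip_width: 0.0377
```

```bash
python3 -c "
from h import *
arc();forces(10)
z(manip.read_camera('wrist'),0,0,512,384,1.5,'pics/l_w.png')
z(manip.read_camera('scene'),30,140,100,100,6,'pics/l_s.png')
"
```

```text
R cols x,y,z
 [[ 0.299 -0.05   0.953]
 [-0.954  0.006  0.3  ]
 [-0.021 -0.999 -0.046]] 
grasp pt [ 0.5503 -0.3954  0.2032] F [-0.36  1.22  0.16] t 25.2
sink 0.0893 a -0.004 expect xy [ 0.5517 -0.3957] err in tool x,z -0.0007 -0.0012
F mean [-0.23  0.08 -0.35] sd [0.48 0.59 0.38] [ 0.16 -0.08 -0.29 -0.2  -0.74  0.03 -1.23 -0.46 -0.43 -0.25]
```

View pics/l_w.png

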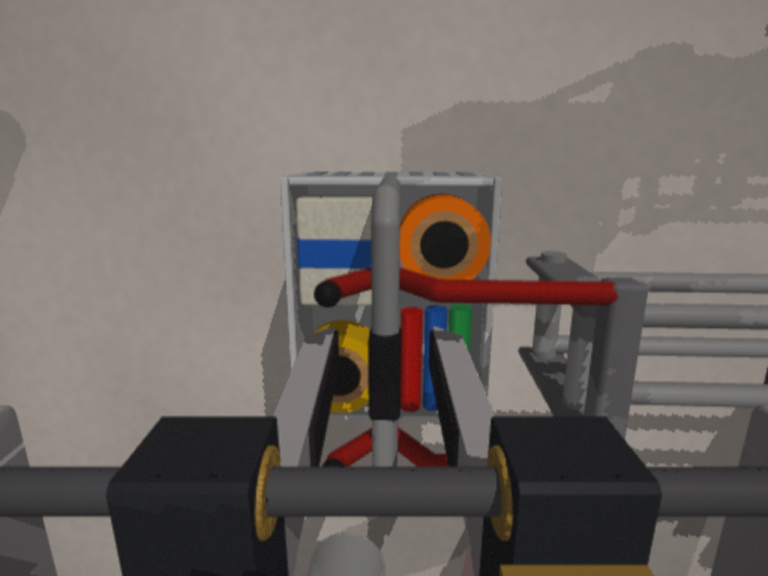

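View pics/l_s.png

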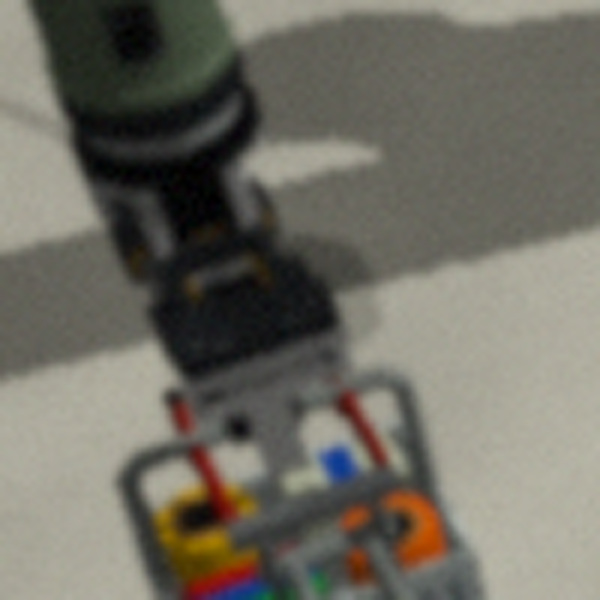

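```bash
python3 -c "
from h import *
plan2([.5505,-.3954,.243],-1.267,.006,g=-0.2)
"
```

```text
7 rows from [ 0.5504 -0.3954  0.2032] -1.267 F [ 0.99  0.76 -0.74] rot [-1.617  0.021 -1.267] t 25.8 w 0.0375
[[-0.2,-0.0,-0.2,-0.01,0.0],[-0.2,-0.0,-0.2,-0.01,0.0],[-0.2,-0.01,-0.2,-0.01,0.0],[-0.2,-0.0,-0.2,-0.01,0.0],[-0.2,-0.01,-0.2,-0.01,0.0],[-0.2,-0.0,-0.2,-0.0,0.0],[-0.2,-0.01,-0.13,-0.01,0.0]]
```

arm_command:
  plan:
    - [-0.2,0,-0.1,0,0]
    - [-0.2,0,-0.2,-0.01,0]
    - [-0.2,0,-0.2,-0.01,0]
    - [-0.2,0,-0.2,-0.01,0]
    - [-0.2,0,-0.2,-0.01,0]
    - [-0.2,0,-0.2,-0.01,0]
    - [-0.2,0,-0.1,0,0]
    - [-0.2,0,0,0,0]

```text
time: 26.6
tcp_pos: [0.5504, -0.3965, 0.2251]
ee_rot: [-1.616, 0.018, -1.267]
wrist_force: [0.2, -0.2, 0.4]
grip_width: 0.0375
```

```bash
python3 -c "
from h import *
arc()
z(manip.read_camera('wrist'),0,0,512,384,1.5,'pics/m_w.png')
"
```

```text
R cols x,y,z
 [[ 0.299 -0.048  0.953]
 [-0.954  0.004  0.3  ]
 [-0.018 -0.999 -0.045]] 
grasp pt [ 0.5513 -0.3966  0.244 ] F [ 0.17 -0.24  0.42] t 26.6
sink 0.0485 a 0.142 expect xy [ 0.5544 -0.3948] err in tool x,z 0.0008 -0.0035
```

View pics/m_w.png

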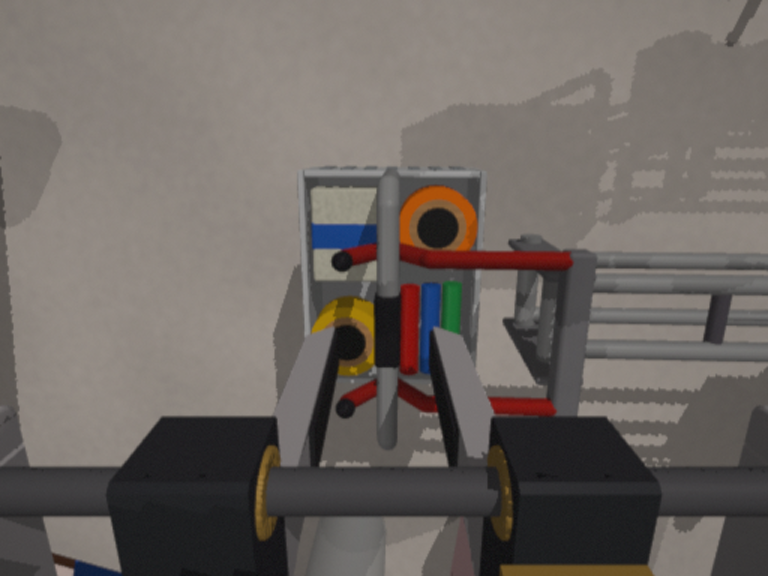

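arm_command:
  plan:
    - [-0.2,0,-0.3,-0.01,0]
    - [-0.2,0,-0.5,-0.02,0]
    - [-0.2,0,-0.6,-0.03,0]
    - [-0.2,0,-0.6,-0.03,0]
    - [-0.2,0,-0.6,-0.03,0]
    - [-0.2,0,-0.6,-0.03,0]
    - [-0.2,0,-0.3,0,0]
    - [-0.2,0,0,0,0]

```text
time: 27.45
tcp_pos: [0.5511, -0.3983, 0.3394]
ee_rot: [-1.615, 0.017, -1.267]
wrist_force: [-0.3, -0.0, -0.4]
grip_width: 0.0376
```

```bash
python3 -c "
from h import *
import cv2
tilt()
z(manip.read_camera('wrist'),0,0,512,384,1.5,'pics/n_w.png')
s=manip.read_camera('scene')
z(s,0,0,512,384,1.5,'pics/n_s.png')
z(s,30,150,100,100,6,'pics/n_sz.png')
z(manip.read_camera('top'),0,0,512,384,1.5,'pics/n_t.png')
"
```

```text
R cols x,y,z
 [[ 0.299 -0.048  0.953]
 [-0.954  0.003  0.3  ]
 [-0.017 -0.999 -0.044]] 
grasp pt [ 0.552  -0.3984  0.3583] F [-0.29 -0.02 -0.42] t 27.45
```

View pics/n_w.png

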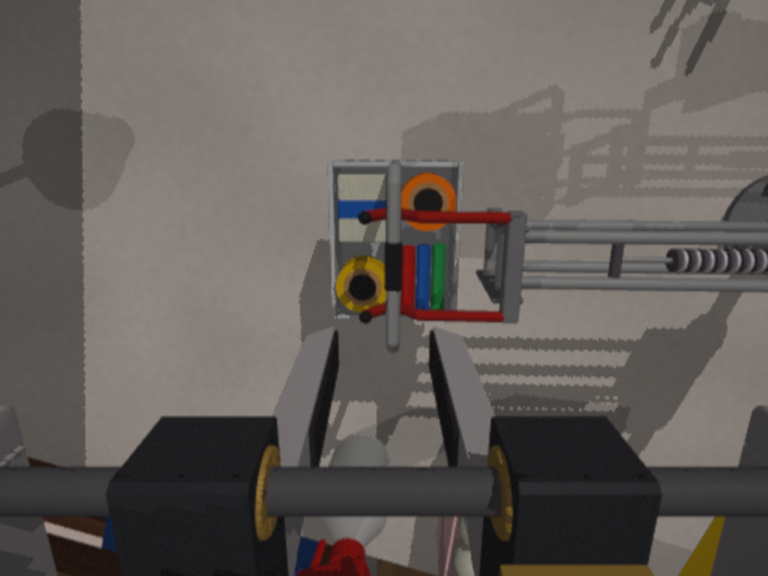

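View pics/n_s.png

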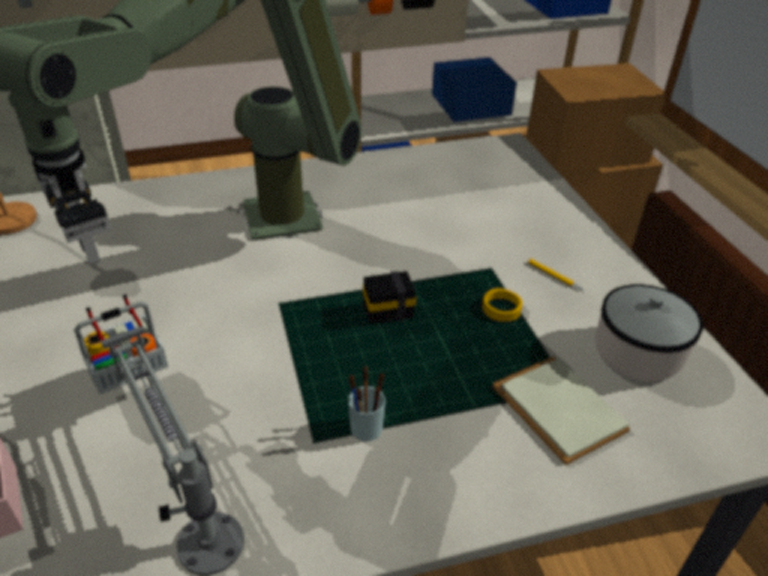

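View pics/n_t.png

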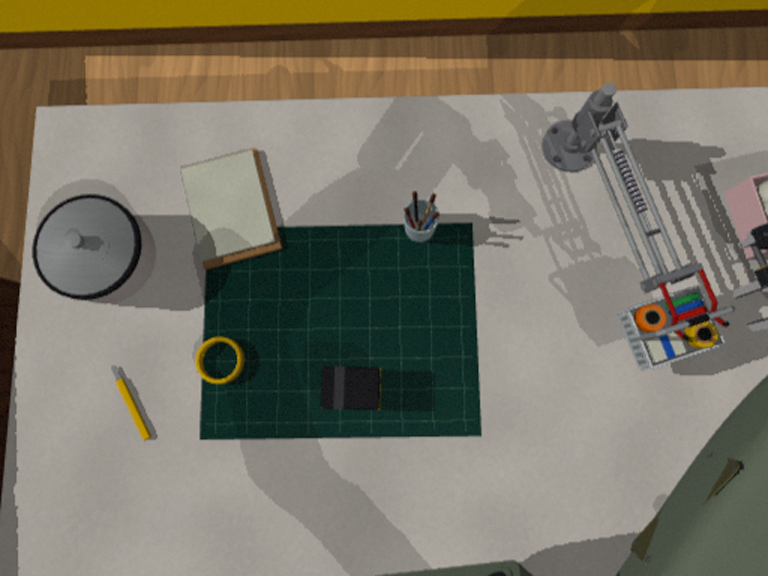

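View pics/n_sz.png

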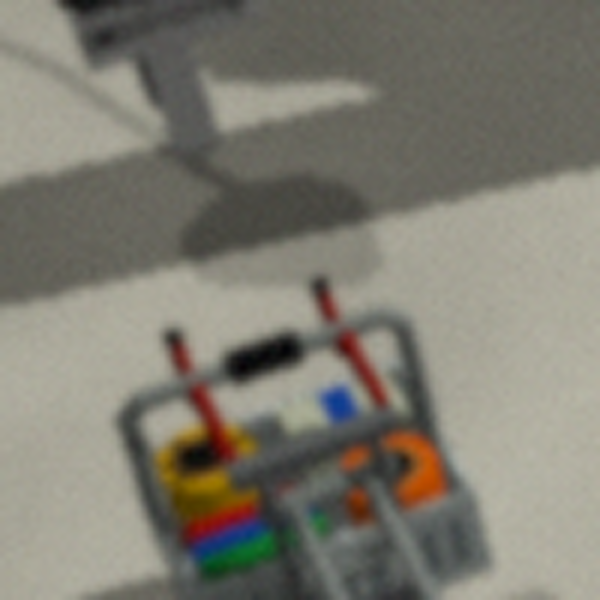

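```bash
python3 -c "
from h import *
s=manip.get_state();P=lambda u,v,zz:wrayz((u/1.5,v/1.5),zz,s)
zs=.2035
tA,tB=P(366,217,zs+.012),P(365,317,zs+.012);b1,b2=P(394,168,zs),P(392,345,zs);g=P(394,266,zs)
ca,cb=P(430,217,zs+.0075),P(412,317,zs+.0075)
print('tips mid',((tA+tB)/2).round(4),'sep',np.linalg.norm(tA-tB).round(4),'bar',b1.round(4),b2.round(4),'grip',g.round(4))
xa=np.array([-.954,-.3,0]);print('grip->tip along x',((tA+tB)/2-g)@xa,'across',((tA+tB)/2-g)@np.array([.3,-.954,0]))
import cv2
a=[manip.read_camera('wrist').astype(int)]
for i in range(30): a.append(manip.read_camera('wrist').astype(int))
print([round(np.abs(x[90:250,200:380]-a[0][90:250,200:380]).mean(),2) for x in a[1::4]], manip.get_state()['time'])
"
```

```text
tips mid [ 0.5315 -0.3997  0.2155] sep 0.0683 bar [ 0.5295 -0.3328  0.2035] [ 0.5661 -0.4512  0.2035] grip [ 0.5496 -0.3951  0.2035]
grip->tip along x 0.01861054932305103 across -0.0010257436188810575
[np.float64(2.62), np.float64(2.53), np.float64(1.35), np.float64(2.13), np.float64(2.17), np.float64(2.1), np.float64(2.06), np.float64(2.06)] 29.15
```

```bash
python3 -c "
from h import *
import cv2
f=lambda: cv2.cvtColor(manip.read_camera('wrist')[90:250,200:380],cv2.COLOR_RGB2GRAY).astype(np.float32)
a=f();w=cv2.createHanningWindow((180,160),cv2.CV_32F)
out=[cv2.phaseCorrelate(a,f(),w)[0] for i in range(30)]
print(np.array(out).round(2).tolist(),manip.get_state()['time'])
"
```

```text
[[0.02, 0.04], [-0.01, 0.06], [0.0, 0.01], [-0.03, 0.05], [-0.1, 0.07], [-0.05, 0.04], [-0.08, 0.09], [-0.02, 0.16], [-0.02, 0.04], [-0.03, 0.11], [0.0, 0.13], [-0.09, 0.18], [-0.07, 0.13], [-0.08, 0.1], [-0.13, 0.1], [-0.16, 0.19], [-0.17, 0.13], [-0.2, 0.21], [-0.13, 0.02], [-0.03, 0.16], [-0.15, 0.31], [-0.17, 0.11], [-0.15, 0.25], [-0.3, 0.02], [-0.1, 0.16], [-0.02, 0.29], [0.14, 0.03], [-0.2, 0.04], [-0.0, 0.07], [0.0, 0.19]] 30.7
```

```bash
python3 -c "
from h import *
print(manip.close_job(), manip.get_state()['time'])"
```

```text
the job is handed in; nothing more can be done
the job is handed in; nothing more can be done
```

The basket is hanging from both prongs of the swing arm, let go and still, and the job is handed in; the hand-in reports no verdict.

**How it went:** I gripped the handle's black grip, lifted, brought the basket in from in front of the tips and lowered it along the arm's arc. At about 89 mm of sink the wrist's vertical force averaged 0.03 N, against about 5.4 N before contact. I then opened the fingers to about 38 mm and raised the hand clear.

**Last checks:**
- **Seat:** in the wrist picture the prong tips are 18.6 mm in front of the bar (18 mm expected). The bar is about 1 mm off centre across, and both prongs are on bare rod.
- **Stillness:** over 1.5 s the basket's picture shifted about 0.3 pixel at most.
- **Height:** the basket's underside is about 73 mm above the bench, worked out from the bar height.
- **Bystanders:** the parcel, tape roll and brush cup look unmoved in the scene and top pictures. I compared these by eye only.
- **Level:** the basket also looks level in the pictures, but I did not measure it.

**What disagreed:**
- The tool picked up a tilt of about 0.06 rad during the moves, so the basket was carried slightly off level; I could not correct it.
- Single wrist force readings scatter by about 0.5 N, so I averaged them to find the balance point.

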